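Find and hold the heavy side of a pigment shaker's rotor

TASK

Put the pigment shaker into service mode by pressing its three white keys all the way down, one at a time: left, then right, then middle. Then turn the metal rotor in its fork by hand, find its hidden heavy side by feel (let go, it drags back towards hanging down, but the stiff bearing stops it short on either side), and bring that heavy side straight down. Finish while still gripping the rotor there with the fingers, at rest, and leave the jar, the glass muller and the bowl where they stand.

Things in the scene. Friction and masses are not known exactly. Their poses are not given: they have to be found in the camera images.
- control_box: white control box, 100 x 190 x 35 mm tall, fixed, origin under its centre, z up; three white round keys (28 mm across) in a row along its y axis, 55 mm apart; left is +y, as the robot sees it. Each key stands 6 mm proud of a black collar 44 mm across, travels 6 mm straight down and springs back; fully down takes 5 N.
- key_left_top (a point): centre of the top of the left key, 53 mm above the table when up
- key_middle_top (a point): the same, for the middle key
- key_right_top (a point): the same, for the right key
- key_left (a joint): how far the left key is pressed in: 0 up, 0.006 m fully down (counts from 0.0045)
- key_middle (a joint): the same, for the middle key
- key_right (a joint): the same, for the right key
- stand: fixed grey fork that carries the rotor: baseplate 170 x 180 mm, 20 mm thick, origin under its centre; two posts (20 mm thick, 36 mm wide, up to 128 mm above the table) stand 52 to 72 mm from the wheel's mid-plane at its x and -x. Axes do not turn with the rotor: x along the level axle (roughly away from the robot), z up.
- axle (a point): centre of the rotor, 110 mm above the table; axes as the stand's. The rotor is a plain aluminium wheel, 140 mm in diameter, 30 mm thick, in this y-z plane; faces smooth beyond 32 mm from the axle. Its upper rim (top 180 mm above the table) can be pinched from above across the two faces and carried on an arc about the axle to 50 degrees either side of the top, let go and taken again.
- rotor (a joint): angle of the rotor, rad, unlimited; positive is a right-hand turn about the axle's x: the top of the rim goes to -y. At 0 the brass bolt is at the top. The heavy side, a lead slug (0.3 to 0.45 kg, 43 mm from the axle, at most 0.13 to 0.19 N m) sealed inside, lies at another angle from the bolt each time. Bearing: 0.065 N m dry friction, damped with 0.05 N m s/rad.
- bolt (a point): brass bolt head, 11 mm across, 25 mm from the axle, one on each face (this point lies midway between them), in line with the broad one of twelve dark rim marks. Turns with the rotor, tells nothing of the heavy side. Let go, the rotor turns by itself at about 1 rad/s, without swinging, and rests in 2 to 3 s, 20 to 30 degrees short of heavy side down, equally from both sides. It also stays when as near to heavy side up.
- pigment_jar: bystander: small amber glass jar with black lid, 54 mm across, 70 mm tall, origin under its centre; stands between control box and fork
- muller: bystander: glass muller, 68 mm across at the foot, 100 mm tall, origin under its centre
- bowl: bystander: white ceramic bowl, 100 mm across, 50 mm tall, origin under its centre
Mind the look-alikes: they are no part of the job. Several things have the shape of the stand; the one meant has the colours described above.

How it is judged:
By the outcome, as a careful person would: the job done as asked, in the order asked, and still so for the second after the job is handed in, while the arm keeps its last pose, push and grip.
It also fails if it takes over 67 s, if anything falls off the work surface, if the arm or the gripper's body presses on something with over 40 N, if the wrist force passes 120 N, or if a joint passes its speed limit or range.

ROBOT

A 6-joint arm with a two-finger parallel gripper is mounted at the origin on the work surface. World frame = base frame: x ahead of the robot, y to its left, z up, the work surface at z = 0. Lengths are in m, angles in degrees, forces in N, time in s.
With the tool pointing down it reaches from about 0.275 to 0.875 m from the base axis. Payload 12.5 kg.
Tool frame: the origin (TCP) lies at the centre of the arm's flange, where the gripper is bolted on; the fingertips stand 173 mm ahead of it and the grasp point (between the pads) lies 155 mm ahead of it; z points along the fingers, y is the line along which they close (so a half turn about z gives the same grasp; the last joint's range is limited). The gripper opens to 85 mm and grips with 20 to 120 N. Pads are 22 mm wide; open, the fingers measure 114 mm over their backs; the gripper's body (76 mm by 85 mm) begins 54 mm behind the grasp point. The pads swing forward as they close: fully open they stand 13 mm farther back than shut.
Start: joints at [60.699, 20.094, 94.641, -0, 65.266, -4.847], TCP at [0.228, 0.501, 0.405] pointing down, gripper open.
Joint ranges: [-157.81, 157.81], [-45, 120.19], [0.68, 151.7], [-89.99, 269.99], [4.06, 180], [-164.3, 164.3]. Speed limits (degrees/s): [127.2, 127.2, 159.86, 180, 180, 180].

INTERFACE

Orientations are given as a 3x3 rotation matrix whose columns are the frame's x, y, z axes.
In Python, from workcell import robot, grab_frame, get_calibration gives the robot as it stands. The module is installed in compiled form; this text tells all that it offers.
- The arm moves only by the shell command python3 -m handwheel 'ROWS' [FORCE]. ROWS is JSON, a list that holds one entry, the list of rows, each a list of 5 numbers: the shift along the tool's x, y, z in cm, then the turn about the tool's z in degrees, then the finger opening in cm, from 0 to 8.54. In form: [[[tx, ty, tz, yaw, grip], ...]]. A call has 1 to 20 rows; each row is the pose to reach, as a shift and turn from the pose commanded when the call began, along the tool's axes at that moment; what a row does not reach only later rows make up. A row lasts 1/10 s, in which the tool goes at most 50 mm and 8.59 degrees, less where a joint would pass 70% of its speed; a pose out of reach is approached as far as the arm can. A call with a gripper value outside its range is refused whole. The fingers move at their own pace and stop on an object; FORCE is the grip in N (left out, the last holds). Time passes only in rows, so rows that repeat a pose let the fingers close. It gives the time, the measured TCP pose, the force, the opening and the grip force at its end, in the units of the state.
- robot.sense(): the state, without advancing time (a new reading comes with each control period).
- grab_frame(name): name is "scene" or "side" or "wrist"; returns (picture, depth): 420x560x3 uint8, blue, green, red; 420x560 float32, m along the optical axis (not along the pixel's ray), 0 where there is no reading.
- get_calibration(name): a dict with "mtx" (3x3 intrinsics, pixels), "extrinsics" (4x4, takes a point from camera to world coordinates). Camera axes: x right, y down, z forward; pixel columns grow to the right and rows downward; lengths in m; the calibration is good to about 2 mm. The wrist camera is an equidistant fisheye: a pixel r from the principal point sees the ray r / f radians off the axis. A picture is of the moment at which its call begins: read the wrist's pose just before it. get_calibration takes no time and is no camera call; for the wrist camera it gives the pose at the moment of the call.
- robot.finish_job(): hands the job in; it is judged then, once.
The state is a dict: "t": time; "q": joint angles; "joint_velocities": joint speeds; "joint_efforts": joint torques, N m; "ee_pos": TCP position; "eef_rot": TCP orientation; "ft_force": force on the tool from outside, world axes, zero at the start; "ft_torque": the same for the moment, N m; "opening": finger opening in m; "grasp_force": force on a finger pad.
Only numpy, scipy, OpenCV 4.12 (cv2) and the standard library are available. Lean on these libraries where they do the work, as an engineer would, in place of code of your own. Each camera call takes 0.05 s, during which the arm holds its last target. There are 200 camera calls.

## Working session

There is one attempt and no reset: what is moved stays moved. The work goes in short steps, Python scripts to look and compute and a shell command to move; the robot and the scene stay as the last step left them, time stands still between calls to the robot, and variables do not carry over. Pictures are saved under pics/ and viewed, at most 10 in all, crops included, and the job is handed in when it is done.

```bash
mkdir -p pics; python3 - <<'E'
from workcell import robot, grab_frame, get_calibration
import cv2,numpy as np
s=robot.sense();print(s['t'],s['ee_pos'],s['eef_rot'],s['ft_force'],s['opening'])
for n in("scene","side"):
    im,d=grab_frame(n);cv2.imwrite(f"pics/{n}.png",im);np.savez(f"{n}.npz",im=im,d=d,**get_calibration(n))
    c=get_calibration(n);print(n,c['mtx'].round(1).tolist(),c['extrinsics'].round(3).tolist())
E
```

```text
0.0 [0.22759619 0.50056594 0.40414674] [[-9.10287119e-01  4.13977086e-01 -5.76950012e-04]
 [ 4.13977478e-01  9.10286524e-01 -1.04473408e-03]
 [ 9.26938497e-05 -1.18985229e-03 -9.99999288e-01]] [-0.20211363  0.60042924  0.05817468] 0.08568389428140415
scene [[455.6, 0.0, 279.0], [0.0, 455.6, 211.1], [0.0, 0.0, 1.0]] [[0.148, 0.781, -0.607, 1.185], [0.989, -0.105, 0.106, -0.166], [0.019, -0.616, -0.788, 1.025], [0.0, 0.0, 0.0, 1.0]]
side [[500.9, 0.0, 285.9], [0.0, 500.9, 201.8], [0.0, 0.0, 1.0]] [[0.702, -0.416, 0.578, -0.343], [-0.713, -0.421, 0.561, -0.833], [0.01, -0.806, -0.592, 0.959], [0.0, 0.0, 0.0, 1.0]]
```

View pics/scene.png

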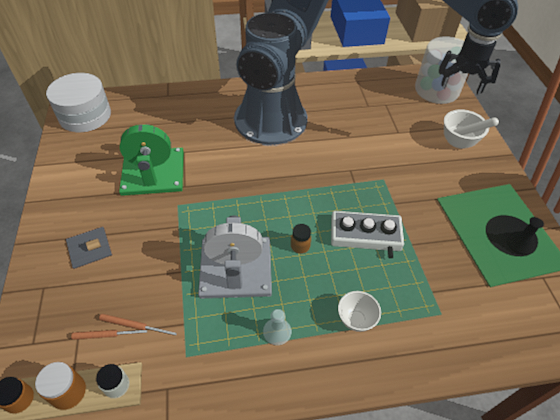

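View pics/side.png

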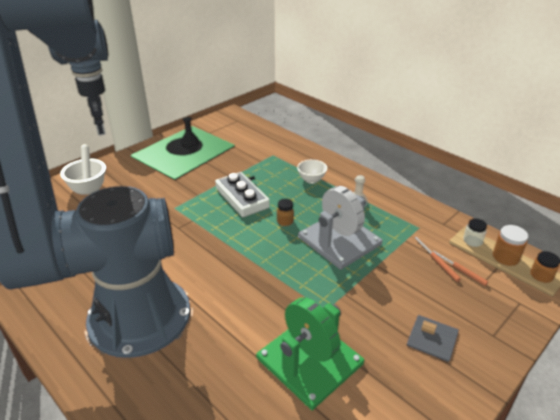

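The scene view shows the control box with its keys at about (348,222), (369,225) and (390,226). The left key (+y) is the rightmost one. The grey fork is at (235,262), the jar at (301,238), the muller at (278,325) and the bowl at (359,310); the green fork is a look-alike. The side view confirms this, with the keys at (233,178), (241,186) and (250,195) and the wheel at (343,211).

```bash
cat > h.py <<'E'
import numpy as np,cv2
def cloud(n):
    f=np.load(n+'.npz');K=f['mtx'];T=f['extrinsics'];d=f['d'];v,u=np.mgrid[:420,:560]
    P=np.stack([(u-K[0,2])/K[0,0]*d,(v-K[1,2])/K[1,1]*d,d],-1)@T[:3,:3].T+T[:3,3]
    P[d==0]=np.nan
    return f['im'],P,K,T
def ray(K,T,u,v,z):
    r=T[:3,:3]@np.array([(u-K[0,2])/K[0,0],(v-K[1,2])/K[1,1],1]);o=T[:3,3]
    return o+r*(z-o[2])/r[2]
E
python3 - <<'E'
from h import *
for n,box,sb in(("scene",(325,205,412,256),(188,205,280,305)),("side",(210,165,275,220),(295,180,385,265))):
    im,P,K,T=cloud(n);hsv=cv2.cvtColor(im,cv2.COLOR_BGR2HSV)
    x0,y0,x1,y1=box
    sub=im[y0:y1,x0:x1].max(2);w=(sub>150).astype(np.uint8)
    k,l,st,c=cv2.connectedComponentsWithStats(w)
    for i in range(1,k):
        if st[i,4]>25:
            u,v=c[i]+[x0,y0]; print(n,'white',st[i].tolist(),(u.round(1),v.round(1)),ray(K,T,u,v,.053).round(4),'depth pt',np.nanmedian(P[y0:y1,x0:x1][l==i],0).round(4))
    x0,y0,x1,y1=sb;Q=P[y0:y1,x0:x1].reshape(-1,3);h=hsv[y0:y1,x0:x1].reshape(-1,3)
    m=(h[:,1]<60)
    for a,b in((.014,.026),(.12,.135),(.14,.19)):
        q=Q[m&(Q[:,2]>a)&(Q[:,2]<b)];
        print(a,len(q),np.nanpercentile(q,[3,50,97],axis=0).round(3).tolist())
        if a==.014:
            r=cv2.minAreaRect(q[:,:2].astype(np.float32)*1000);print('base',r)
        if a==.14:
            top=q[q[:,2]>.14]; 
            r=cv2.minAreaRect(top[:,:2].astype(np.float32)*1000);print('wheel',r)
    x0,y0,x1,y1=box;Q=P[y0:y1,x0:x1].reshape(-1,3);q=Q[(Q[:,2]>.025)&(Q[:,2]<.06)];print('box',cv2.minAreaRect(q[:,:2].astype(np.float32)*1000))
    im2=cv2.resize(im[150:350,180:440] if n=='scene' else im[130:290,190:420],None,fx=3,fy=3,interpolation=cv2.INTER_CUBIC);cv2.imwrite(f'pics/z{n}.png',im2)
E
```

```text
scene white [8, 6, 72, 39, 618] (np.float64(369.6), np.float64(231.5)) [0.5353 0.1905 0.053 ] depth pt [0.5363 0.2002 0.0333]
scene white [18, 11, 11, 10, 75] (np.float64(348.1), np.float64(220.7)) [0.4932 0.1426 0.053 ] depth pt [0.4954 0.1416 0.0564]
scene white [39, 13, 10, 10, 77] (np.float64(368.8), np.float64(222.2)) [0.5054 0.1965 0.053 ] depth pt [0.5081 0.1955 0.0562]
scene white [60, 14, 10, 11, 77] (np.float64(389.7), np.float64(223.7)) [0.5177 0.2506 0.053 ] depth pt [0.5188 0.2496 0.056 ]
0.014 2255 [[0.517, -0.257, 0.016], [0.604, -0.155, 0.019], [0.653, -0.083, 0.023]]
base ((568.9071044921875, -169.81378173828125), (179.71319580078125, 170.5775604248047), 83.86026000976562)
0.12 477 [[0.496, -0.233, 0.121], [0.584, -0.17, 0.127], [0.643, -0.105, 0.134]]
0.14 921 [[0.552, -0.226, 0.142], [0.577, -0.169, 0.166], [0.587, -0.113, 0.181]]
wheel ((568.0609130859375, -169.9043731689453), (124.9266357421875, 33.497066497802734), 83.90100860595703)
box ((521.1470947265625, 190.35679626464844), (190.86314392089844, 130.80001831054688), 76.34427642822266)
side white [0, 0, 65, 55, 2498] (np.float64(238.6), np.float64(190.1)) [0.4807 0.1744 0.053 ] depth pt [0.5061 0.2109 0.0039]
0.014 1593 [[0.48, -0.259, 0.016], [0.541, -0.205, 0.021], [0.64, -0.081, 0.025]]
base ((631.19140625, -117.53253173828125), (402.9171142578125, 240.99790954589844), 37.8582763671875)
0.12 342 [[0.49, -0.236, 0.12], [0.55, -0.175, 0.127], [0.635, -0.107, 0.134]]
0.14 601 [[0.546, -0.227, 0.142], [0.556, -0.183, 0.164], [0.578, -0.122, 0.182]]
wheel ((566.3900756835938, -170.298583984375), (124.14617156982422, 37.43455505371094), 83.82400512695312)
box ((518.7730712890625, 189.6842041015625), (196.40847778320312, 130.39822387695312), 75.68159484863281)
```

View pics/zscene.png

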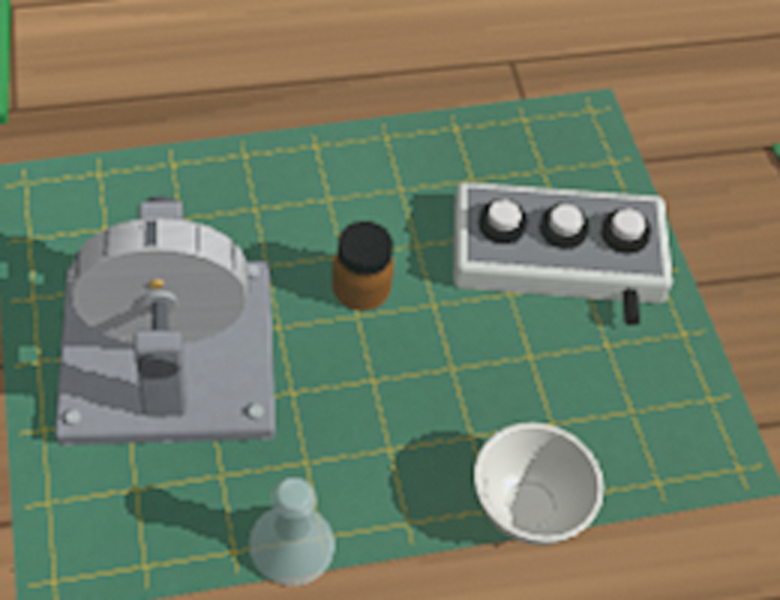

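The zoom shows the bolt at about the top of the rotor and the broad mark on top, so the rotor is near 0. All the sizes agree: keys 55 mm apart, base 180x171 mm, wheel centre (0.568, -0.170) with yaw -6.1°. Next I go above the left key, turning the tool by 71.6° so that its x and y axes match the stand's y and x axes.

```bash
cat > to.py <<'E'
import sys,numpy as np
from workcell import robot
s=robot.sense();R=np.array(s['eef_rot']);p=np.array(s['ee_pos'])
print('t',round(s['t'],2),'p',p.round(4),'yaw_y',np.degrees(np.arctan2(R[1,1],R[0,1])).round(2),'F',np.round(s['ft_force'],1),'op',round(s['opening'],4),'g',round(s['grasp_force'],1))
a=list(map(float,sys.argv[1:]))
for i in range(0,len(a),3): print('cm',(R.T@(np.array(a[i:i+3])-p)*100).round(2))
E
python3 -m handwheel '[[[-36.9,-10.7,14.4,71.6,0],[-36.9,-10.7,14.4,71.6,0],[-36.9,-10.7,14.4,71.6,0],[-36.9,-10.7,14.4,71.6,0],[-36.9,-10.7,14.4,71.6,0],[-36.9,-10.7,14.4,71.6,0],[-36.9,-10.7,14.4,71.6,0],[-36.9,-10.7,14.4,71.6,0],[-36.9,-10.7,14.4,71.6,0],[-36.9,-10.7,14.4,71.6,0],[-36.9,-10.7,14.4,71.6,0],[-36.9,-10.7,14.4,71.6,0]]]' 40
python3 to.py .5185 .2502 .22 .4945 .142 .22 .507 .196 .22
```

```text
t: 1.3
ee_pos: [0.5186, 0.2514, 0.2611]
eef_rot: [[0.103, 0.995, 0.0], [0.995, -0.103, 0.0], [0.0, 0.0, -1.0]]
ft_force: [-0.3, 0.3, 0.0]
opening: 0.0001
grasp_force: 0.0
t 1.3 p [0.5186 0.2514 0.2611] yaw_y -5.9 F [-0.3  0.3  0. ] op 0.0001 g 0.0
cm [-0.12  0.01  4.11]
cm [-11.13  -1.27   4.11]
cm [-5.63 -0.58  4.11]
```

```bash
python3 -m handwheel '[[[0,0,3,0,0],[0,0,3.7,0,0],[0,0,4.0,0,0],[0,0,4.1,0,0],[0,0,4.1,0,0]]]'
python3 to.py
```

```text
t: 1.8
ee_pos: [0.5187, 0.2514, 0.2238]
eef_rot: [[0.103, 0.995, -0.0], [0.995, -0.103, 0.0], [0.0, -0.0, -1.0]]
ft_force: [-16.5, -5.1, 43.7]
opening: -0.0001
grasp_force: 21.7
t 1.8 p [0.5187 0.2514 0.2238] yaw_y -5.93 F [-16.5  -5.1  43.7] op -0.0001 g 21.7
```

```bash
python3 -m handwheel '[[[0,0,-0.3,0,0],[0,0,-0.3,0,0]]]'
python3 - <<'E'
from workcell import robot, grab_frame, get_calibration
import cv2,numpy as np
a,_=grab_frame("scene");b,_=grab_frame("side");c,_=grab_frame("wrist")
A=cv2.resize(a[160:280,310:430],(400,400));B=cv2.resize(b[130:240,190:300],(400,400))
cv2.imwrite('pics/k1.png',np.hstack([A,B]))
cv2.imwrite('pics/w1.png',c)
E
python3 to.py
```

```text
t: 2.0
ee_pos: [0.5186, 0.2513, 0.2244]
eef_rot: [[0.104, 0.995, 0.0], [0.995, -0.104, 0.0], [0.0, 0.0, -1.0]]
ft_force: [-4.1, 0.7, 10.6]
opening: 0.0002
grasp_force: 5.9
t 2.15 p [0.5187 0.2513 0.2243] yaw_y -5.94 F [-4.4 -1.3 13. ] op -0.0001 g 6.4
```

View pics/k1.png

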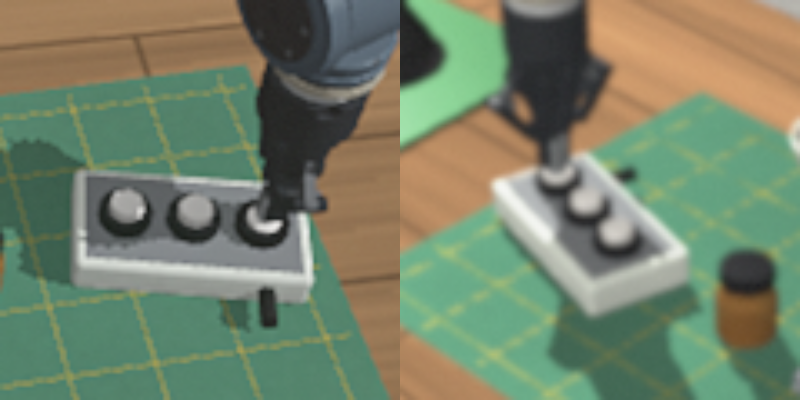

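View pics/w1.png

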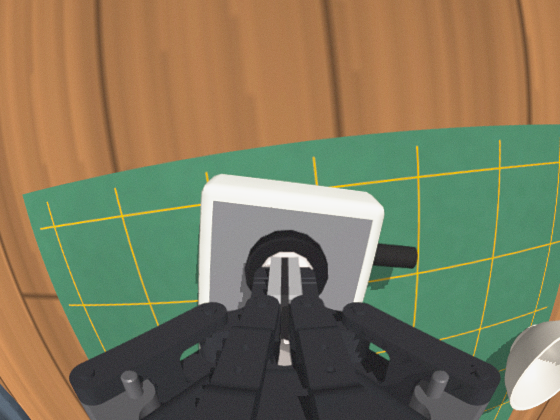

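The fingertips sit on the left key at about (287,265) in the wrist view, centred in x and perhaps 2 mm short in y. I'll check the force over height on the way up to see whether the key really bottomed.

```bash
for i in 1 2 3 4; do python3 -m handwheel '[[[0,0,-0.2,0,0],[0,0,-0.2,0,0]]]'>/dev/null; python3 to.py; done
```

```text
t 2.35 p [0.5187 0.2513 0.2257] yaw_y -5.95 F [-2.6  1.9  3.9] op -0.0001 g 2.0
t 2.55 p [0.5191 0.2509 0.2272] yaw_y -6.01 F [-1.4  1.7  3.1] op -0.0002 g 1.6
t 2.75 p [0.5193 0.2506 0.2289] yaw_y -6.04 F [-0.1  2.4  2.2] op -0.0003 g 1.1
t 2.95 p [0.5193 0.2504 0.2307] yaw_y -6.05 F [-0.  -0.  -0.5] op -0.0003 g 0.0
```

The key returned steadily over 6 mm, with 5 N at the bottom near TCP z 0.2244, so the left key was fully pressed. Next is the right key.

```bash
python3 -m handwheel '[[[0,0,-1.5,0,0],[-3.7,-0.4,-1.5,0,0],[-7.4,-0.9,-1.5,0,0],[-10.9,-1.3,-1.5,0,0],[-10.9,-1.3,-1.0,0,0],[-10.9,-1.3,-1.0,0,0]]]'>/dev/null; python3 to.py .4955 .143 .2235
```

```text
t 3.55 p [0.495  0.1431 0.2411] yaw_y -6.13 F [ 0.5 -0.5  0. ] op -0.0 g 0.0
cm [0.   0.05 1.76]
```

```bash
python3 -m handwheel '[[[0,0,1.0,0,0],[0,0,1.4,0,0],[0,0,1.65,0,0],[0,0,1.8,0,0],[0,0,1.8,0,0]]]'>/dev/null; python3 to.py
```

```text
t 4.05 p [0.4952 0.1442 0.2241] yaw_y -6.01 F [-5.4 -0.1 23.1] op -0.0001 g 11.7
```

Right key is bottomed (rigid contact at the same height). Up and over to the middle key.

```bash
python3 -m handwheel '[[[0,0,-1.0,0,0],[0,0,-2.0,0,0],[2.7,0.5,-2.0,0,0],[5.5,0.7,-2.0,0,0],[5.5,0.7,-1.7,0,0],[5.5,0.7,-1.7,0,0]]]'>/dev/null; python3 to.py .507 .1965 .2235
```

```text
t 4.65 p [0.5072 0.1977 0.2391] yaw_y -5.97 F [0.2 0.1 0.3] op 0.0002 g 0.0
cm [-0.12 -0.    1.57]
```

```bash
python3 -m handwheel '[[[0,0,0.8,0,0],[0,0,1.2,0,0],[0,0,1.5,0,0],[0,0,1.65,0,0],[0,0,1.65,0,0]]]'>/dev/null; python3 to.py .568 -.170 .40 .568 -.170 .325
```

```text
t 5.15 p [0.5076 0.197  0.2242] yaw_y -6.07 F [-5.8 -3.5 18.6] op 0.0001 g 9.3
cm [-35.86   9.88 -17.56]
cm [-35.86   9.88 -10.06]
```

```bash
python3 -m handwheel '[[[0,0,-4,0,0],[-3,1,-8,0,5],[-8,3,-13,0,8.5],[-13,4,-17.5,0,8.5],[-18,5,-17.5,0,8.5],[-23,6,-17.5,0,8.5],[-28,8,-17.5,0,8.5],[-32,9,-17.5,0,8.5],[-35.9,9.9,-17.5,0,8.5],[-35.9,9.9,-17.5,0,8.5],[-35.9,9.9,-17.5,0,8.5]]]'>/dev/null; python3 to.py .568 -.170 .322; python3 - <<'E'
from workcell import grab_frame
import cv2
c,_=grab_frame("wrist");cv2.imwrite('pics/w2.png',c)
E
```

```text
t 6.25 p [ 0.5679 -0.173   0.3975] yaw_y -6.27 F [-0.6  0.4 -0.4] op 0.0848 g 0.0
cm [ 0.3  -0.02  7.55]
```

View pics/w2.png

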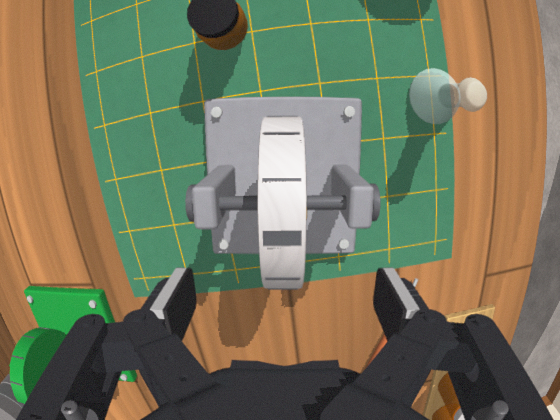

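The wrist view shows the wheel centred between the fingers at column 283 and square to them. The broad mark is at (282,238) and thin marks are at rows 132, 180 and 279. I'll write an angle reader that casts the dark rim pixels onto the 70 mm cylinder, then descend and pinch.

```bash
cat > ang.py <<'E'
import numpy as np,cv2,sys
from workcell import grab_frame,get_calibration,robot
A=np.array([.568,-.170,.110]);a=np.radians(-6.1)
S=np.array([[np.cos(a),-np.sin(a),0],[np.sin(a),np.cos(a),0],[0,0,1]])
def read(n='wrist',save=None):
    c=get_calibration(n);im,d=grab_frame(n);K=c['mtx'];T=c['extrinsics']
    if save: cv2.imwrite(save,im)
    v,u=np.mgrid[:420,:560];X=(u-K[0,2])/K[0,0];Y=(v-K[1,2])/K[1,1]
    if n=='wrist':
        r=np.hypot(X,Y)+1e-9;D=np.stack([X/r*np.sin(r),Y/r*np.sin(r),np.cos(r)],-1)
    else: D=np.stack([X,Y,np.ones_like(X)],-1)
    D=D@T[:3,:3].T@S;o=S.T@(T[:3,3]-A)
    qa=D[...,1]**2+D[...,2]**2;qb=o[1]*D[...,1]+o[2]*D[...,2];qc=o[1]**2+o[2]**2-.07**2
    disc=qb**2-qa*qc;k=(-qb-np.sqrt(np.maximum(disc,0)))/qa
    P=o+D*k[...,None];th=np.degrees(np.arctan2(-P[...,1],P[...,2]))
    g=im.max(2).astype(float);ok=(disc>0)&(np.abs(P[...,0])<.008)
    b=np.arange(-100,101,1.);out=[]
    h=np.array([np.median(g[ok&(np.abs(th-t)<=.8)]) if (ok&(np.abs(th-t)<=.8)).sum()>4 else np.nan for t in b])
    bg=np.array([np.nanpercentile(h[max(0,i-12):i+13],75) if np.isfinite(h[max(0,i-12):i+13]).any() else np.nan for i in range(len(b))])
    dk=(h<.75*bg);l=0
    i=0
    while i<len(b):
        if dk[i]:
            j=i
            while j<len(b) and dk[j]: j+=1
            w=np.maximum(bg[i:j]-h[i:j],0);out.append((round(float((w*b[i:j]).sum()/w.sum()),1),j-i));i=j
        i+=1
    # brass bolt on the +x face, scene only
    if n!='wrist':
        hs=cv2.cvtColor(im,cv2.COLOR_BGR2HSV);k=(.015+.004-o[0])/D[...,0];P=o+D*k[...,None]
        rr=np.hypot(P[...,1],P[...,2]);m=(rr<.036)&(rr>.014)&(hs[...,1]>90)&(hs[...,0]>10)&(hs[...,0]<32)&(hs[...,2]>80)
        if m.sum()>3:
            p=P[m].mean(0);out.append(('bolt',int(m.sum()),round(float(np.degrees(np.arctan2(-p[1],p[2]))),1),(p*1000).round(0).tolist()))
    return out
if __name__=='__main__':
    for n in sys.argv[1:] or ['wrist','scene']: print(n,read(n))
    print(round(robot.sense()['t'],2))
E
python3 ang.py
python3 -m handwheel '[[[0.3,0,4,0,8.5],[0.3,0,7.5,0,8.5],[0.3,0,7.5,0,8.5],[0.3,0,7.5,0,3],[0.3,0,7.5,0,2],[0.3,0,7.5,0,2],[0.3,0,7.5,0,2],[0.3,0,7.5,0,2]]]' 40 >/dev/null; python3 to.py .568 -.170 .322
```

```text
wrist [(-58.9, 3), (-28.5, 2), (1.0, 9), (30.9, 3), (49.5, 2)]
scene [(-3.0, 1), (1.9, 8), (8.0, 1), (10.0, 1), (12.0, 1), (31.0, 1), ('bolt', 8, -1.1, [19.0, 1.0, 31.0])]
6.4
t 7.2 p [ 0.5675 -0.167   0.3248] yaw_y -6.04 F [-15.8   2.6  16.2] op 0.0293 g 41.1
cm [-0.3   0.08  0.28]
```

The reader gives rotor ≈ +1° with marks 30° apart, and the scene view agrees. The pinch is made (opening 29 mm, 41 N). Next I turn by about +48° and let go.

```bash
python3 -m handwheel '[[[-1.0,0,0.1,0,2],[-2.0,0,0.35,0,2],[-2.9,0,0.8,0,2],[-3.7,0,1.35,0,2],[-4.3,0,1.9,0,2],[-4.3,0,1.9,0,2],[-4.3,0,1.9,0,2]]]' >/dev/null; python3 to.py; python3 ang.py
python3 -m handwheel '[[[-4.3,0,1.9,0,2],[0,0,0,0,6],[0,0,0,0,6],[0,0,0,0,6],[0,0,-1,0,6],[0,0,-2,0,6],[0,0,-2,0,6]]]' >/dev/null; python3 to.py; python3 ang.py
```

```text
t 7.9 p [ 0.5628 -0.2105  0.3049] yaw_y -6.07 F [-13.1  -4.6   6.3] op 0.0291 g 49.2
wrist [(-46.5, 2), (-16.0, 1), (13.5, 2), (40.7, 4), (44.4, 2)]
scene [(-47.0, 1), (-16.0, 1), (14.0, 1), (22.0, 1), (24.0, 1), (26.0, 1), (28.4, 2), (31.0, 1), (33.0, 1), (57.0, 1), ('bolt', 10, 30.9, [19.0, -15.0, 26.0])]
8.0
t 8.7 p [ 0.5643 -0.2102  0.3263] yaw_y -6.06 F [ 0.5 -0.7 -0.4] op 0.0599 g 0.0
wrist [(-77.5, 2), (-72.5, 2), (-40.5, 2), (-10.5, 2), (19.1, 3), (43.5, 2)]
scene [(-39.5, 2), (22.0, 1), (26.0, 1), (28.5, 2), (31.0, 1), (33.0, 1), ('bolt', 9, 97.4, [19.0, -21.0, -3.0])]
8.8
```

My first row wrongly repeated the shift while still gripping, so the wheel was swept farther before release. That did no harm. I'll let it settle and re-read, with the bolt's constant z bias corrected.

```bash
sed -i 's/p=P\[m\].mean(0);/p=P[m].mean(0);p[2]-=.0065;/' ang.py
python3 -m handwheel '[[[4.3,0,-2,0,6],[4.3,0,-2,0,6],[4.3,0,-2,0,6],[4.3,0,-2,0,6],[4.3,0,-2,0,6],[4.3,0,-2,0,6],[4.3,0,-2,0,6],[4.3,0,-2,0,6],[4.3,0,-2,0,6],[4.3,0,-2,0,6]]]' >/dev/null;python3 ang.py; python3 -m handwheel '[[[0,0,0,0,6],[0,0,0,0,6],[0,0,0,0,6],[0,0,0,0,6],[0,0,0,0,6],[0,0,0,0,6],[0,0,0,0,6],[0,0,0,0,6],[0,0,0,0,6],[0,0,0,0,6]]]' >/dev/null;python3 ang.py;python3 to.py
python3 -c "
import cv2,ang
ang.read('scene','s3.png');im=cv2.imread('s3.png')[190:310,180:290];cv2.imwrite('pics/s3.png',cv2.resize(im,None,fx=5,fy=5,interpolation=cv2.INTER_CUBIC))"
```

```text
wrist [(-83.5, 2), (-79.8, 4), (-48.5, 2), (-18.5, 2), (11.0, 3)]
scene [(-49.5, 2), (-18.0, 1), (-8.5, 5), (-5.0, 1), (-3.0, 1), (8.0, 1), (10.0, 1), (12.0, 1), (14.0, 1), ('bolt', 8, 133.2, [19.0, -16.0, -15.0])]
9.9
wrist [(-81.0, 1), (-78.5, 2), (-47.5, 2), (-17.5, 2), (12.1, 3)]
scene [(-18.0, 1), (-8.6, 5), (-5.0, 1), (-3.0, 1), (8.0, 1), (10.0, 1), (12.0, 1), (14.0, 1), ('bolt', 8, 133.2, [19.0, -16.0, -15.0])]
11.0
t 11.0 p [ 0.5685 -0.167   0.3442] yaw_y -6.05 F [0.3 0.2 0.4] op 0.0602 g 0.0
```

View pics/s3.png

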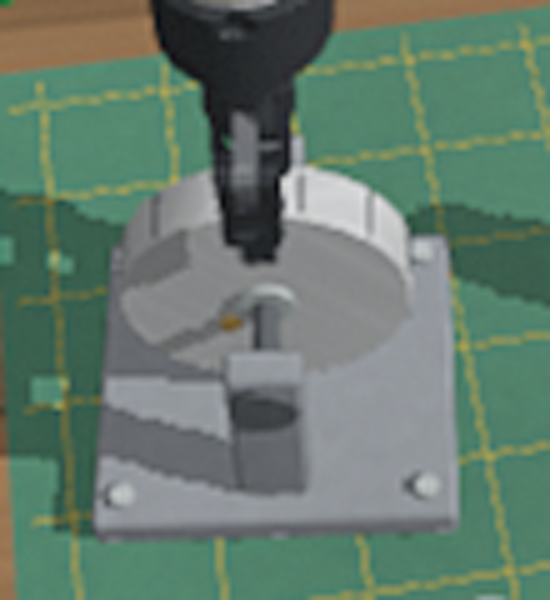

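The rotor settled by itself at 132° (marks at 12.1°, bolt at 133°), moving in the positive direction. So the heavy side is down at about 132° + 20–30°. Now I come from the other side: pinch at -45°, carry to +45° and let go.

```bash
python3 -m handwheel '[[[4.1,0,0,0,6],[4.1,0,3.9,0,6],[4.1,0,3.9,0,6],[4.1,0,3.9,0,2],[4.1,0,3.9,0,2],[4.1,0,3.9,0,2],[4.1,0,3.9,0,2],[3.25,0,3.2,0,2],[2.3,0,2.7,0,2],[1.3,0,2.3,0,2],[0.25,0,2.1,0,2],[-0.85,0,2.1,0,2],[-1.9,0,2.3,0,2],[-2.9,0,2.7,0,2],[-3.85,0,3.2,0,2],[-4.7,0,3.9,0,2],[-4.7,0,3.9,0,2]]]' >/dev/null; python3 to.py; python3 ang.py
python3 -m handwheel '[[[0,0,0,0,6],[0,0,0,0,6],[0,0,-4,0,6],[4.3,0,-4,0,6],[4.3,0,-4,0,6],[4.3,0,-4,0,6],[4.3,0,-4,0,6],[4.3,0,-4,0,6],[4.3,0,-4,0,6],[4.3,0,-4,0,6],[4.3,0,-4,0,6],[4.3,0,-4,0,6],[4.3,0,-4,0,6],[4.3,0,-4,0,6],[4.3,0,-4,0,6],[4.3,0,-4,0,6],[4.3,0,-4,0,6],[4.3,0,-4,0,6]]]' >/dev/null; python3 to.py;python3 ang.py
python3 -m handwheel '[[[0,0,0,0,6],[0,0,0,0,6],[0,0,0,0,6],[0,0,0,0,6],[0,0,0,0,6],[0,0,0,0,6],[0,0,0,0,6],[0,0,0,0,6],[0,0,0,0,6],[0,0,0,0,6]]]' >/dev/null;python3 ang.py
```

```text
t 12.75 p [ 0.5625 -0.2143  0.3057] yaw_y -6.13 F [-9.5  3.8  0.8] op 0.0293 g 45.3
wrist [(-59.3, 4), (-27.6, 2), (2.0, 1), (31.1, 3)]
scene [(-28.0, 1), (26.0, 1), (28.5, 2), (31.0, 1), (33.0, 1), ('bolt', 7, -141.9, [19.0, 15.0, -19.0])]
12.85
t 14.65 p [ 0.5681 -0.171   0.3452] yaw_y -6.05 F [ 0.2 -0.9  0.5] op 0.06 g 0.0
wrist [(-53.4, 2), (-23.0, 1), (6.9, 3), (35.2, 3)]
scene [(-7.0, 1), (-5.0, 1), (-3.0, 1), (-0.2, 3), (12.0, 1), (14.0, 1), (16.0, 1), (35.0, 1), (38.0, 1)]
14.75
wrist [(-91.0, 1), (-53.5, 2), (-23.0, 1), (6.5, 2), (35.2, 3)]
scene [(-7.0, 1), (-5.0, 1), (-3.0, 1), (-0.2, 3), (12.0, 1), (14.0, 1), (16.0, 1), (35.0, 1), (38.0, 1)]
15.85
```

From the other side it rested at 186.7° (marks at 6.8°, with the bolt hidden behind the post near 180°). The midpoint is 159.4° with a half-width of 27.3°, which is within the stated 20–30°. So the wheel has to go back by 27.3°, which puts the marks at 9.4° / -20.6°.

```bash
python3 -m handwheel '[[[-1.5,0,0,0,6],[-1.5,0,2.4,0,6],[-1.5,0,2.4,0,6],[-1.5,0,2.4,0,2],[-1.5,0,2.4,0,2],[-1.5,0,2.4,0,2],[-1.5,0,2.4,0,2],[-1.5,0,2.4,0,2],[-1,0,2.3,0,2],[-0.45,0,2.2,0,2],[0.1,0,2.2,0,2],[0.65,0,2.2,0,2],[1.2,0,2.3,0,2],[1.8,0,2.45,0,2],[1.8,0,2.45,0,2],[1.8,0,2.45,0,2]]]' >/dev/null; python3 to.py; python3 ang.py
```

```text
t 17.45 p [ 0.5689 -0.1533  0.3215] yaw_y -6.02 F [-13.8  -1.2   7.2] op 0.0294 g 42.0
wrist [(-82.8, 5), (-50.5, 2), (-20.5, 2), (7.2, 7), (15.2, 7)]
scene [(-52.5, 2), (-24.0, 1), (-22.0, 1), (-20.0, 1), (-18.0, 1), (-16.0, 1), (-7.0, 1), (-5.0, 1), (-3.0, 1), (-1.0, 1), (8.0, 1), (10.0, 1), (38.0, 1), ('bolt', 5, 160.8, [19.0, -8.0, -23.0])]
17.55
```

The marks are at -20.5° and -50.5° and the bolt reads 160.8°, so the rotor is at 159.5° against a target of 159.4°. It is still gripped at 42 N and at rest, so I'm handing in.

```bash
python3 -m handwheel '[[[0,0,0,0,2],[0,0,0,0,2],[0,0,0,0,2],[0,0,0,0,2],[0,0,0,0,2]]]' ; python3 -c "
from ang import *
print(read('wrist'));print(robot.finish_job())"
```

```text
t: 18.05
ee_pos: [0.5689, -0.1534, 0.3215]
eef_rot: [[0.105, 0.994, -0.004], [0.994, -0.105, -0.0], [-0.001, -0.004, -1.0]]
ft_force: [-14.3, -1.2, 7.1]
opening: 0.0294
grasp_force: 42.0
[(-82.8, 5), (-50.5, 2), (-20.5, 2), (7.2, 7), (15.2, 7)]
the job is handed in; nothing more can be done
None
```

I handed the job in at about 18 s: the keys were pressed left, right, middle, and the rotor is gripped at rest at 159.5°, with heavy side down measured at 159.4°; the left key press peaked at about 44 N through the fingertips, and no verdict came back.

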